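# Move a jar rack's latched divider up to the jar

### The job

Give the empty bay of the jar rack as much room as it can have: squeeze the divider's release lever against its fixed tab, keep it squeezed while you slide the divider towards the jar to the last notch before the jar, and let go there so that the latch drops into the notch. Leave the jar standing where it is.

Things in the scene. Friction and masses are not known exactly. Their poses are not given: they have to be found in the camera images.
- rack: Low wooden rack, 138 (x) by 420 mm (y), end walls 62 mm high, fixed to the worktop; floor 16 mm up. Origin on the worktop near its middle, z up, y its long direction, -x the side of the steel comb, towards the robot. The comb has six notches 40 mm apart, which hold the divider at divider = 0, 0.04, 0.08, 0.12, 0.16, 0.20.
- divider (a joint): Travel of the aluminium divider along the rack's +y, m: 0 in the first notch (where it starts, within 2 mm), at most 0.204. It is a cross plate 8 mm thick reaching 64 mm above the worktop. It slides with 1 to 3 N when unlatched, has about 3 mm play either way in a notch, and is locked while the roller is in a notch.
- lever (a joint): Squeeze of the release lever, m: 0 let go with its latch roller fully in a notch, 0.014 fully squeezed towards the fixed tab (+x). The roller clears the comb above 0.012; let go on a tooth it stays near 0.012; within about 10 mm of a notch it drops in by itself. The spring takes 6 N at first, 9 N at the end.
- divider_grip (a point): Point between the divider's two upright tabs, 105 mm above the worktop; axes as the rack's. Tabs: 32 mm wide (y), 8 thick, tops 122 mm up, lower edge 70. At +x the fixed aluminium tab, outer face 19 mm from the point; at -x the lever's ribbed black tab, outer face 33 mm away let go, 19 squeezed (52 and 38 mm over both). The cross plate runs below, top 64 mm up.
- divider_face (a point): Centre of the divider plate's face on the jar's side (+y), 41 mm above the worktop; axes as the rack's. It lies 4 mm at +y from divider_grip.
- jam_jar: Jar with a dark lid, 73 mm in diameter, 82 mm high, standing loose on the rack's floor on the divider's +y side; origin at the centre of its underside.

How it is judged:
By the outcome, as a careful person would: the job done as asked, in the order asked, and still so for the second after the job is handed in, with the robot touching nothing.
It also fails if it takes over 32 s, if anything falls off the work surface, if the arm or the gripper's body presses on something with over 40 N, if the wrist force passes 120 N, or if a joint passes its speed limit or range.

### The arm

A 6-joint arm with a two-finger parallel gripper is mounted at the origin on a cart in front of the work surface, level with it; the furniture and walls round the work are solid. World frame = base frame: x ahead of the robot, y to its left, z up, the work surface at z = 0. Lengths are in mm, angles in rad, forces in N, time in s.
With the tool pointing down it reaches from about 325 to 750 mm from the base axis. Payload 7.6 kg.
Tool frame: the origin (TCP) lies between the finger pads; the fingertips stand 25 mm ahead of it and the grasp point (between the pads) lies 6 mm ahead of it; z points along the fingers, y is the line along which they close (so a half turn about z gives the same grasp; the last joint's range is limited). The gripper opens to 85 mm and grips with 20 to 120 N. Pads are 22 mm wide; open, the fingers measure 114 mm over their backs; the gripper's body (76 mm by 85 mm) begins 54 mm behind the grasp point. The pads swing forward as they close: fully open they stand 13 mm farther back than shut.
Start: joints at [1.066, 0.052, 1.401, -0, 1.689, -0.07], TCP at [221.133, 476.18, 220.623] pointing down, gripper open.
Joint ranges: [-2.9, 2.9], [-0.91, 2.17], [0.12, 2.37], [-1.06, 4.2], [0.26, 2.73], [-2.93, 2.93]. Speed limits (rad/s): [2.57, 2.57, 3.01, 3.14, 3.14, 3.14].

### API

Orientations are given as a rotation vector (axis times angle).
In Python, from workcell import env gives the robot as it stands. The module is installed in compiled form; this text tells all that it offers.
- The arm moves only by the tool drive_tool, never from a script. Its argument "commands" is a list of rows, each a list of 7 numbers: the shift along the tool's x, y, z in mm, then the turn, a rotation vector about the tool's x, y, z in degrees, then the closure, from -1 (fully open) to 1 (shut). In form: [[dx, dy, dz, wx, wy, wz, jaw], ...]. A call has 1 to 8 rows; each row shifts and turns the commanded pose from where the row before left it, along the tool's axes as they then stand; what a row does not reach is not made up. A row lasts 1/8 s, in which the tool goes at most 62.5 mm and 10.7 degrees, less where a joint would pass 70% of its speed; a pose out of reach is approached as far as the arm can. A call with a gripper value outside its range is refused whole. The fingers move at their own pace and stop on an object; "force" is the grip in N (left out, the last holds). Time passes only in rows, so rows that do not move let the fingers close. It gives the time, the measured TCP pose, the force, the opening and the grip force at its end, in the units of the state.
- env.read_state(): the state, without advancing time (a new reading comes with each control period).
- env.read_camera(name): name is "scene" or "top"; returns a dict with "img" (384x512x3 uint8, red, green, blue), "camera_matrix" (3x3 intrinsics, pixels), "k1" (the pictures are not rectified: a ray, as slopes to the right and down, at radius r is drawn at 1 + k1 r^2 times it, then the intrinsics apply), "cam_to_world" (4x4, takes a point from camera to world coordinates). Camera axes: x right, y up, looking along -z (the intrinsics and any distortion apply to the point x, -y, -z); pixel columns grow to the right and rows downward; lengths in mm; the calibration is good to about 2 mm. A picture is of the moment at which its call begins. There is no depth.
- env.finish_job(): hands the job in; it is judged then, once.
Trained networks look in a picture, given as the dict that the camera call returned (one of the last four; its "shot" number tells which), for a name from the list of things; names that differ only in an ending like _2 or _b are one class to them, and where a whole thing is asked for, a point or a joint stands for the part that bears it (a point fixed in the world has none). Each returns a list of dicts, best first, with "conf" (0 to 1); they miss things now and then, are a little off and sometimes report something else, mostly with a low value. They report only what shows in the picture. A call takes as long as a camera call.
- env.search_frame(thing, picture): "extent" ([left, top, right, bottom] in pixels, round what is visible of it).
- env.regions_of(thing, picture): "region" (384x512 bool, what is visible of it) and "extent" ([left, top, right, bottom] in pixels, round what is visible of it).
- env.landmark_of(thing, picture): "location" ([column, row] in pixels: a listed point, or the origin of a listed thing).
The state is a dict: "t": time; "joints": joint angles; "joint_velocities": joint speeds; "tau": joint torques, N m; "tcp_pos": TCP position; "ee_rot": TCP orientation; "force": force on the tool from outside, world axes, zero at the start; "torque": the same for the moment, N m; "width": finger opening in mm; "grip_force": force on a finger pad.
Only numpy, scipy, OpenCV 4.12 (cv2) and the standard library are available. Lean on these libraries where they do the work, as an engineer would, in place of code of your own. Each camera call takes 0.05 s, during which the arm holds its last target. There are 200 camera calls.

## Working session

There is one attempt and no reset: what is moved stays moved. The work goes in short steps, Python scripts to look and compute and a tool call to move; the robot and the scene stay as the last step left them, time stands still between calls to the robot, and variables do not carry over. Pictures are saved under pics/ and viewed, at most 13 in all, crops included, and the job is handed in when it is done.

Besides the shell and the picture viewer there is one more tool, called after "Emit:" as name(argument=value, ...), one argument or row to a line, values as JSON. drive_tool: Moves the arm, as the interface text tells. Its arguments: {"type":"object","properties":{"commands":{"type":"array","items":{"type":"array","items":{"type":"number"}}},"force":{"type":"number"}},"required":["commands"]}

```bash
mkdir -p pics; cat > h.py <<'E'
import numpy as np, cv2
from workcell import env
from scipy.spatial.transform import Rotation as R
def ray(p,px):
    K=p["camera_matrix"];u=(px[0]-K[0,2])/K[0,0];v=(px[1]-K[1,2])/K[1,1]
    rd=np.hypot(u,v);r=rd
    for _ in range(30): r=rd/(1+p["k1"]*r*r)
    s=r/rd if rd else 1
    T=np.array(p["cam_to_world"]);d=T[:3,:3]@np.array([u*s,-v*s,-1]);return T[:3,3],d/np.linalg.norm(d)
def at_z(p,px,z):
    o,d=ray(p,px);return o+d*(z-o[2])/d[2]
def tri(rs):
    A=np.zeros((3,3));b=np.zeros(3)
    for o,d in rs:
        P=np.eye(3)-np.outer(d,d);A+=P;b+=P@o
    x=np.linalg.solve(A,b);return x,[np.linalg.norm((np.eye(3)-np.outer(d,d))@(x-o)) for o,d in rs]
def proj(p,X):
    T=np.linalg.inv(np.array(p["cam_to_world"]));c=T[:3,:3]@np.array(X)+T[:3,3]
    u=c[0]/-c[2];v=-c[1]/-c[2];f=1+p["k1"]*(u*u+v*v);K=p["camera_matrix"]
    return np.array([K[0,0]*u*f+K[0,2],K[1,1]*v*f+K[1,2]])
E
python3 - <<'E'
from h import *
P={n:env.read_camera(n) for n in("scene","top")}
for n,p in P.items(): cv2.imwrite(f"pics/{n}0.png",cv2.cvtColor(p["img"],cv2.COLOR_RGB2BGR))
Z=dict(rack=0,divider_grip=105,divider_face=41,jam_jar=16)
for t in Z:
    rs=[]
    for n,p in P.items():
        for q in env.landmark_of(t,p)[:2]:
            print(t,n,np.round(q["location"],1),round(q["conf"],2),np.round(at_z(p,q["location"],Z[t]),1))
        l=env.landmark_of(t,p)
        if l: rs.append(ray(p,l[0]["location"]))
    if len(rs)==2: x,e=tri(rs);print("  tri",np.round(x,1),np.round(e,1))
for n,p in P.items():
    for t in("jam_jar","divider"):
        for q in env.search_frame(t,p)[:1]: print(t,n,q)
    print(n,np.round(p["cam_to_world"],2).tolist(),p["k1"])
s=env.read_state();print(s["t"],s["ee_rot"],s["tcp_pos"],R.from_rotvec(s["ee_rot"]).as_matrix().round(3).tolist())
E
```

```text
rack scene [242.8 228.2] 0.85 [550.8  36.3  -0. ]
rack top [251.2 189.1] 0.57 [557.   36.5   0. ]
  tri [556.8  35.2  -7.2] [1.9 1.9]
divider_grip scene [295.  172.9] 0.77 [551.1 -91.  105. ]
divider_grip top [305.5 185.9] 0.57 [553.5 -88.1 105. ]
  tri [552.3 -89.6 104.9] [1.9 1.9]
divider_face scene [286.5 192.7] 0.82 [559.4 -80.1  41. ]
divider_face top [301.6 179.8] 0.65 [576.9 -85.8  41. ]
  tri [578.5 -90.7  17. ] [3.3 3.3]
jam_jar scene [199.7 233.4] 0.59 [574.4 126.4  16. ]
jam_jar top [220.7 179.4] 0.97 [577.7 112.3  16. ]
  tri [583.  118.5  -0.8] [5. 5.]
jam_jar scene {'extent': [179.3, 195.3, 220.2, 247.7], 'conf': 0.92}
divider scene {'extent': [271.9, 161.4, 312.1, 214.3], 'conf': 0.74}
scene [[-0.51, 0.64, -0.57, 73.78], [-0.86, -0.38, 0.35, 294.88], [0.01, 0.67, 0.74, 726.38], [0.0, 0.0, 0.0, 1.0]] 0.03228045082641226
jam_jar top {'extent': [199.7, 160.8, 232.7, 195.1], 'conf': 0.71}
divider top {'extent': [300.2, 162.4, 315.6, 210.3], 'conf': 0.64}
top [[0.02, 0.99, -0.14, 440.21], [-1.0, 0.02, -0.02, 3.88], [-0.02, 0.14, 0.99, 934.13], [0.0, 0.0, 0.0, 1.0]] -0.11913583105381356
1.1 [-6.77569918e-01 -3.06764476e+00 -1.05666253e-04] [221.11867636 476.18477013 220.60490269] [[-0.907, 0.421, 0.0], [0.421, 0.907, 0.0], [0.0, 0.0, -1.0]]
```

View pics/top0.png

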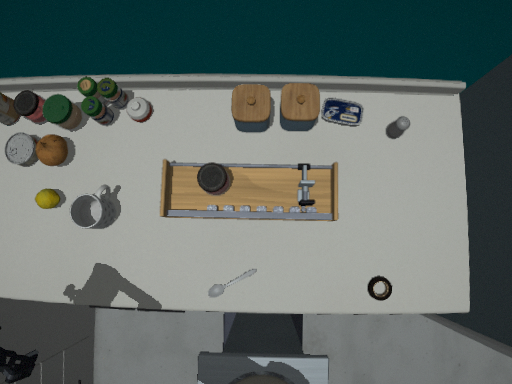

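View pics/scene0.png

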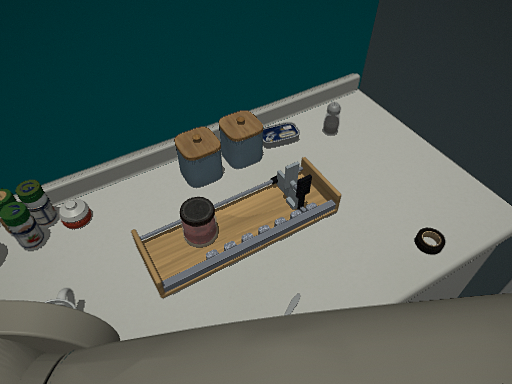

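The top view shows the rack spanning cols 162–338, with the divider at col 305, the lever's black tab near (306,203) and the jar lid at (212,178). The scene view agrees, with the lever at (304,190) and the jar at (199,220). Next I'll get the yaw and the jar gap.

```bash
python3 - <<'E'
from h import *
P={n:env.read_camera(n) for n in("top","scene")}
p=P["top"]
m=env.regions_of("rack",p)[0]["region"].astype(np.uint8)
c=max(cv2.findContours(m,0,2)[0],key=cv2.contourArea)
b=cv2.boxPoints(cv2.minAreaRect(c));print("box",b.round(1).tolist());print([at_z(p,q,50).round(1).tolist() for q in b])
j=env.regions_of("jam_jar",p)[0];ys,xs=np.nonzero(j["region"]);print(j["extent"],xs.mean(),ys.mean(),(at_z(p,(211.5,178),98)).round(1))
js=env.regions_of("jam_jar",P["scene"])[0];print(js["extent"])
# fit jar xy by projecting cylinder extents
from scipy.optimize import least_squares
def ext(p,x,y):
    a=np.linspace(0,6.28,40);q=np.array([proj(p,(x+36.5*np.cos(t),y+36.5*np.sin(t),z)) for z in(18,50,96) for t in a]);return np.r_[q.min(0),q.max(0)]
for n,e in(("top",j["extent"]),("scene",js["extent"])):
    r=least_squares(lambda v:ext(P[n],*v)-np.array(e),(575,115));print(n,r.x.round(1),r.fun.round(1))
for n,p in P.items():
    u,v=(252,188) if n=="top" else (240,220)
    k=5
    i=p["img"][150:230,155:345] if n=="top" else p["img"][150:300,130:345]
    f=4 if n=="top" else 3
    cv2.imwrite(f"pics/{n}1.png",cv2.cvtColor(cv2.resize(i,None,fx=f,fy=f,interpolation=2),cv2.COLOR_RGB2BGR))
E
```

```text
box [[159.6999969482422, 219.3000030517578], [160.39999389648438, 159.89999389648438], [337.70001220703125, 162.0], [337.0, 221.39999389648438]]
[[473.5, 251.0, 50.0], [617.6, 257.8, 50.0], [620.5, -171.7, 50.0], [478.1, -169.0, 50.0]]
[196.6, 163.1, 230.6, 196.4] 213.23831242873433 178.7286202964652 [568.2 123.6  98. ]
[178.3, 193.5, 220.2, 247.0]
top [568.7 122.5] [-0.4 -1.   0.4  1. ]
scene [574.4 121.6] [ 1.   0.7 -1.1 -0.6]
```

View pics/top1.png

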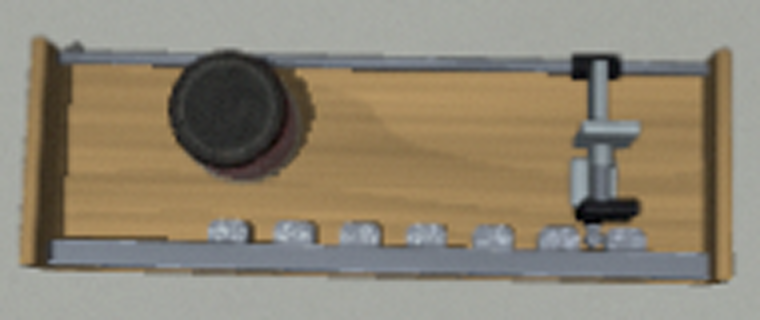

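View pics/scene1.png

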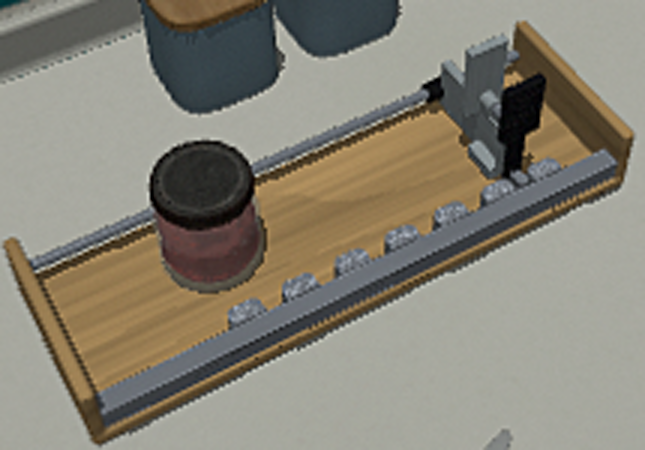

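```bash
cat > plan.py <<'E'
from h import *
import sys
x,y,z,n=map(float,sys.argv[1:5]);turn=float(sys.argv[5]) if len(sys.argv)>5 else 0
s=env.read_state();M=R.from_rotvec(s["ee_rot"]);d=(np.array([x,y,z])-s["tcp_pos"])/n
for i in range(int(n)):
    print((M.inv().apply(d)).round(1).tolist(),round(turn/n,1)); M=M*R.from_euler("z",turn/n,degrees=True)
E
python3 plan.py 552 -90 190 14 64.6
python3 - <<'E'
from h import *
p=env.read_camera("top")
for q in((307,183.3),(307,202)): print(at_z(p,q,120).round(1))
E
```

```text
[-38.5, -26.7, 2.2] 4.6
[-40.5, -23.5, 2.2] 4.6
[-42.3, -20.2, 2.2] 4.6
[-43.7, -16.7, 2.2] 4.6
[-44.9, -13.2, 2.2] 4.6
[-45.9, -9.5, 2.2] 4.6
[-46.5, -5.8, 2.2] 4.6
[-46.8, -2.0, 2.2] 4.6
[-46.8, 1.7, 2.2] 4.6
[-46.5, 5.5, 2.2] 4.6
[-45.9, 9.2, 2.2] 4.6
[-45.0, 12.9, 2.2] 4.6
[-43.8, 16.5, 2.2] 4.6
[-42.4, 19.9, 2.2] 4.6
[557.3 -89.7 120. ]
[516.2 -89.9 120. ]
```

Emit:
drive_tool(
  commands=[
    [-38.5, -26.7, 2.2, 0, 0, 4.6, -1],
    [-40.5, -23.5, 2.2, 0, 0, 4.6, -1],
    [-42.3, -20.2, 2.2, 0, 0, 4.6, -1],
    [-43.7, -16.7, 2.2, 0, 0, 4.6, -1],
    [-44.9, -13.2, 2.2, 0, 0, 4.6, -1],
    [-45.9, -9.5, 2.2, 0, 0, 4.6, -1],
    [-46.5, -5.8, 2.2, 0, 0, 4.6, -1],
    [-46.8, -2, 2.2, 0, 0, 4.6, -1],
  ],
)

```text
t: 2.4
tcp_pos: [411.2, 151.5, 203.2]
ee_rot: [1.615, 2.694, 0.001]
force: [0.5, 0.2, -0.3]
width: 85.3
grip_force: 0.0
```

Emit:
drive_tool(
  commands=[
    [-46.8, 1.7, 2.2, 0, 0, 4.6, -1],
    [-46.5, 5.5, 2.2, 0, 0, 4.6, -1],
    [-45.9, 9.2, 2.2, 0, 0, 4.6, -1],
    [-45, 12.9, 2.2, 0, 0, 4.6, -1],
    [-43.8, 16.5, 2.2, 0, 0, 4.6, -1],
    [-42.4, 19.9, 2.2, 0, 0, 4.6, -1],
    [0, 0, 0, 0, 0, 0, -1],
  ],
)

```text
t: 3.28
tcp_pos: [553.3, -91.7, 188.7]
ee_rot: [-2.212, -2.229, 0.002]
force: [-0.1, 0.6, -0.2]
width: 85.2
grip_force: 0.0
```

```bash
python3 - <<'E'
from h import *
P={n:env.read_camera(n) for n in("scene","top")}
s=env.read_state();print(s["t"],s["tcp_pos"].round(1) if hasattr(s["tcp_pos"],"round") else s["tcp_pos"],R.from_rotvec(s["ee_rot"]).as_matrix().round(3).tolist(),s["force"],s["width"])
for t in("divider_grip",):
  for n,p in P.items():
    for q in env.landmark_of(t,p)[:1]: print(n,q,at_z(p,q["location"],105))
out=[]
for n,p in P.items():
    i=cv2.resize(p["img"][110:230,235:345],None,fx=3.6,fy=5,interpolation=2) if 0 else cv2.resize(p["img"][110:230,250:350],None,fx=4,fy=4,interpolation=2)
    out.append(i)
cv2.imwrite("pics/c2.png",cv2.cvtColor(np.hstack(out),cv2.COLOR_RGB2BGR))
E
```

```text
3.375 [552.8 -89.3 189.5] [[-0.012, 1.0, -0.001], [1.0, 0.012, 0.001], [0.001, -0.001, -1.0]] [ 0.2520937   0.13487503 -1.30897049] 85.41220130506518
scene {'location': [296.7, 174.4], 'conf': 0.56} [545.71868267 -91.59942379 105.        ]
top {'location': [305.2, 186.8], 'conf': 0.57} [551.47338508 -87.46988364 105.        ]
```

View pics/c2.png

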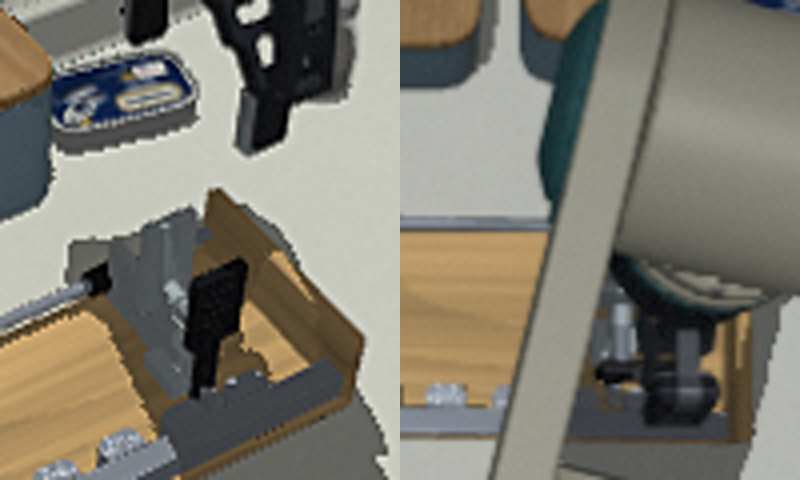

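The left crop (scene camera) shows the black lever tab's top edge at (301–311, 177) and the fixed tab's top at (288–299, 164). Both fingers are well above them. I'll use these edges to check the grip x.

```bash
python3 - <<'E'
from h import *
p=env.read_camera("scene")
for q in((301.3,177),(311.3,175.5),(287.5,165.5),(298.8,162)): print(at_z(p,q,122).round(1))
for gx in(546,549,552):
  for y in(-106,-74): print(gx,y,[proj(p,(gx+o,y,122)).round(1).tolist() for o in(-33,-25,11,19)])
E
```

```text
[522.1 -84.9 122. ]
[ 515.3 -104.7  122. ]
[563.5 -79.2 122. ]
[ 560.2 -105.2  122. ]
546 -106 [[312.5, 176.0], [310.2, 173.5], [300.0, 162.8], [297.8, 160.5]]
546 -74 [[299.5, 181.9], [297.2, 179.3], [287.2, 168.3], [285.0, 166.0]]
549 -106 [[311.6, 175.0], [309.3, 172.6], [299.2, 161.9], [297.0, 159.6]]
549 -74 [[298.6, 180.9], [296.3, 178.4], [286.3, 167.4], [284.2, 165.1]]
552 -106 [[310.8, 174.1], [308.5, 171.7], [298.3, 161.1], [296.2, 158.8]]
552 -74 [[297.7, 180.0], [295.5, 177.5], [285.5, 166.6], [283.4, 164.2]]
```

Emit:
drive_tool(
  commands=[
    [-1, -6, 20, 0, 0, 0, -1],
    [0, 0, 25, 0, 0, 0, -1],
    [0, 0, 20, 0, 0, 0, -1],
    [0, 0, 15, 0, 0, 0, -1],
    [0, 0, 0, 0, 0, 0, -1],
  ],
  force=40,
)

```text
t: 4.15
tcp_pos: [546.3, -89.8, 108.9]
ee_rot: [-2.206, -2.235, 0.001]
force: [0.5, 0.1, -0.2]
width: 85.5
grip_force: 0.0
```

```bash
python3 - <<'E'
from h import *
p=env.read_camera("scene");s=env.read_state();print(s["t"],s["tcp_pos"],s["force"])
i=cv2.resize(p["img"][110:230,240:360],None,fx=5,fy=5,interpolation=2)
cv2.imwrite("pics/c3.png",cv2.cvtColor(i,cv2.COLOR_RGB2BGR))
E
```

```text
4.2 [546.92741714 -90.01378873 110.03649664] [-0.2442601   0.03803617 -0.2545753 ]
```

View pics/c3.png

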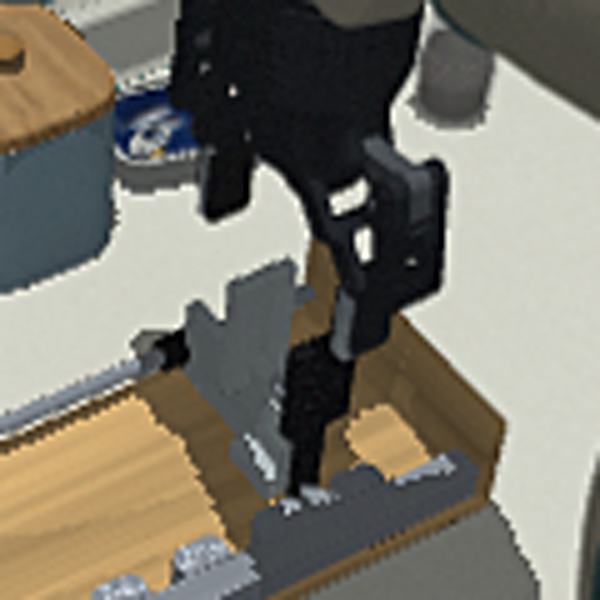

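The fingers straddle both tabs, with the near one at crop (350,320) just outside the lever. Closing now.

Emit:
drive_tool(
  commands=[
    [0, 2.5, 4, 0, 0, 0, 0.1],
    [0, 0, 0, 0, 0, 0, 0.3],
    [0, 0, 0, 0, 0, 0, 1],
    [0, 0, 0, 0, 0, 0, 1],
    [0, 0, 0, 0, 0, 0, 1],
    [0, 0, 0, 0, 0, 0, 1],
  ],
  force=40,
)

```text
t: 4.95
tcp_pos: [553.3, -91.0, 110.9]
ee_rot: [2.201, 2.227, 0.011]
force: [4.6, 0.4, 13.2]
width: 0.3
grip_force: 6.7
```

```bash
python3 - <<'E'
from h import *
p=env.read_camera("scene");s=env.read_state();print(s["t"],s["tcp_pos"],s["force"],s["width"],s["grip_force"])
i=cv2.resize(p["img"][110:230,240:360],None,fx=5,fy=5,interpolation=2)
cv2.imwrite("pics/c4.png",cv2.cvtColor(i,cv2.COLOR_RGB2BGR))
E
```

```text
5.0 [553.28458309 -90.97978093 110.88635584] [ 4.41765372  1.04338193 12.87580918] 0.34267722766411035 6.7573754908517
```

View pics/c4.png

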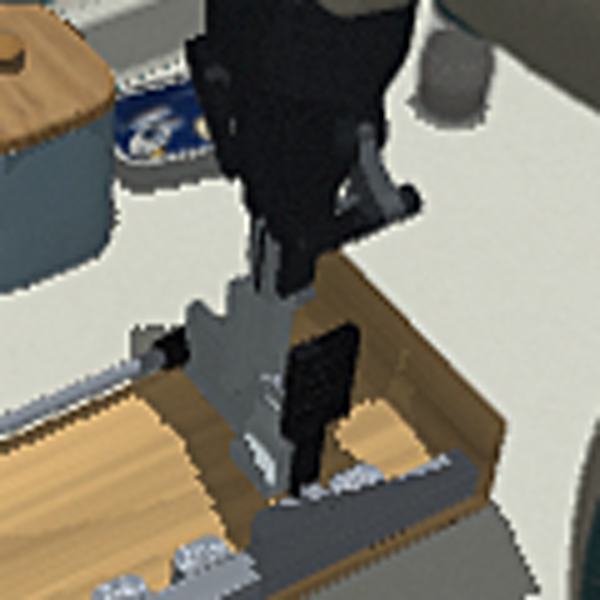

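The closed fingertips are at crop (285,295), at the fixed tab's top edge rather than around the tabs. The lever at (320,380) is not squeezed. I'll check the tip height against the projection.

```bash
python3 - <<'E'
from h import *
p=env.read_camera("scene")
print("c3 tip seen ~(309,181)")
for z in(85,97,110,122,135): print(z,"open near",proj(p,(504.5,-90,z)).round(1),"open far",proj(p,(589,-90,z)).round(1),"shut",proj(p,(553,-91,z)).round(1))
for n in("scene","top"):
  q=env.read_camera(n)
  for t in("divider_grip",):print(n,[(l["location"],l["conf"]) for l in env.landmark_of(t,q)])
for gz in(105,):print([proj(p,(549+o,-90+w,z)).round(1).tolist() for o in(-33,11) for w in(-16,16) for z in(70,122)])
s=env.read_state();print(s["tcp_pos"],s["joints"],s["tau"])
E
```

```text
c3 tip seen ~(309,181)
85 open near [306.7 193.9] open far [284.  168.7] shut [293.8 178.9]
97 open near [307.3 190. ] open far [284.3 164.8] shut [294.2 175. ]
110 open near [307.9 185.6] open far [284.7 160.4] shut [294.7 170.7]
122 open near [308.5 181.6] open far [285.  156.3] shut [295.1 166.6]
135 open near [309.2 177. ] open far [285.4 151.8] shut [295.6 162. ]
scene [([295.2, 173.8], 0.73)]
top [([306.9, 188.4], 0.41)]
[[309.0, 192.2], [311.6, 175.0], [296.5, 198.0], [298.6, 180.9], [297.1, 179.1], [299.2, 161.9], [284.8, 184.6], [286.3, 167.4]]
[553.25819531 -91.01744809 110.90412704] [-2.29210359e-01  2.03085326e-01  1.45708944e+00  5.80438695e-04
  1.46912249e+00 -2.41338467e-01] [-3.66635397e-01 -3.46983075e+01 -2.57787931e+01 -2.91931769e-01
  1.45372488e+00 -6.83773615e-04]
```

Emit:
drive_tool(
  commands=[
    [0, 0, -25, 0, 0, 0, 1],
    [0, 0, -20, 0, 0, 0, 1],
    [0, 0, 0, 0, 0, 0, -1],
    [0, 0, 0, 0, 0, 0, -1],
    [0, 0, 0, 0, 0, 0, -1],
    [0, 0, 0, 0, 0, 0, -1],
  ],
)

```text
t: 6.0
tcp_pos: [549.1, -90.3, 150.0]
ee_rot: [-2.207, -2.234, 0.001]
force: [0.6, 0.1, -0.3]
width: 72.4
grip_force: 0.0
```

```bash
python3 - <<'E'
from h import *
s=env.read_state();print(s["t"],s["tcp_pos"],s["force"],s["width"],s["grip_force"])
out=[]
for n in("scene","top"):
    p=env.read_camera(n)
    for l in env.landmark_of("divider_grip",p)[:1]:print(n,l,at_z(p,l["location"],105))
    for z in(115,122,130,140,150,160,170):
        if n=="scene":print(z,"near",proj(p,(s["tcp_pos"][0]-42.5,-90,z)).round(1),"far",proj(p,(s["tcp_pos"][0]+42.5,-90,z)).round(1))
    out.append(cv2.resize(p["img"][110:230,250:350],None,fx=4,fy=4,interpolation=2))
cv2.imwrite("pics/c5.png",cv2.cvtColor(np.hstack(out),cv2.COLOR_RGB2BGR))
E
```

```text
6.0 [549.12394939 -90.25997079 149.99287133] [ 0.56405332  0.12727352 -0.32224204] 72.35807904510854 0.0
scene {'location': [297.2, 175.3], 'conf': 0.62} [543.04753797 -91.01402429 105.        ]
115 near [307.5 183.3] far [284.2 158. ]
122 near [307.9 180.9] far [284.3 155.6]
130 near [308.3 178.1] far [284.6 152.8]
140 near [308.8 174.6] far [284.9 149.3]
150 near [309.3 171. ] far [285.1 145.7]
160 near [309.9 167.4] far [285.4 142. ]
170 near [310.4 163.7] far [285.7 138.3]
top {'location': [307.8, 186.0], 'conf': 0.76} [553.38945296 -93.27054095 105.        ]
```

View pics/c5.png

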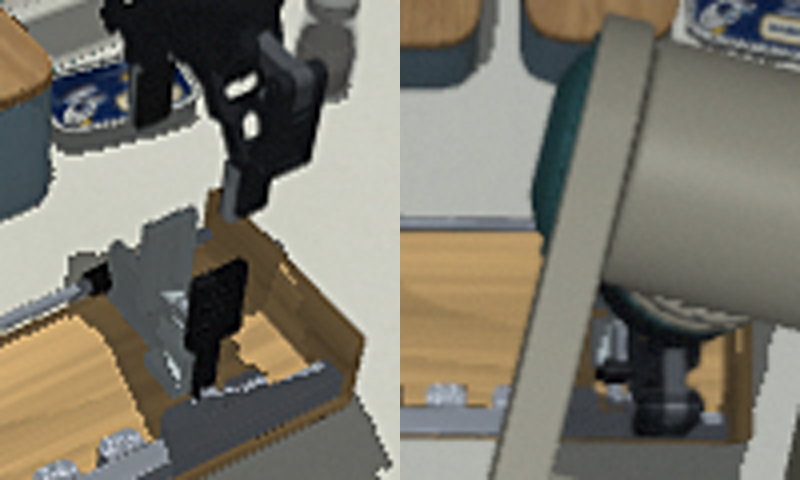

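The near fingertip is at px (310,165), which puts it near z 166 while the TCP is at 150. So the tips reach about 25 mm less than stated, and I'll go deeper.

Emit:
drive_tool(
  commands=[
    [0, -3, 0, 0, 0, 0, -1],
    [0, 0, 16, 0, 0, 0, -1],
    [0, 0, 18, 0, 0, 0, -1],
    [0, 0, 16, 0, 0, 0, -1],
    [0, 0, 8, 0, 0, 0, -1],
    [0, 0, 0, 0, 0, 0, -1],
  ],
)

```text
t: 6.95
tcp_pos: [546.1, -90.3, 91.9]
ee_rot: [-2.207, -2.234, 0.001]
force: [0.8, -0.2, 0.6]
width: 85.1
grip_force: 0.0
```

```bash
python3 - <<'E'
from h import *
s=env.read_state();print(s["t"],s["tcp_pos"],s["force"],s["width"],s["grip_force"])
p=env.read_camera("scene")
for z in(75,85,95,105,115):print(z,"near",proj(p,(s["tcp_pos"][0]-42.5,-90,z)).round(1),"far",proj(p,(s["tcp_pos"][0]+42.5,-90,z)).round(1))
cv2.imwrite("pics/c6.png",cv2.cvtColor(cv2.resize(p["img"][110:230,240:360],None,fx=5,fy=5,interpolation=2),cv2.COLOR_RGB2BGR))
E
```

```text
6.95 [546.08392759 -90.27918654  91.93736194] [ 0.82736989 -0.23609573  0.61484508] 85.06386454401247 0.0
75 near [306.5 197.3] far [283.9 172.1]
85 near [306.9 194.2] far [284.1 168.9]
95 near [307.4 190.9] far [284.4 165.6]
105 near [307.9 187.6] far [284.7 162.2]
115 near [308.4 184.2] far [284.9 158.9]
```

View pics/c6.png

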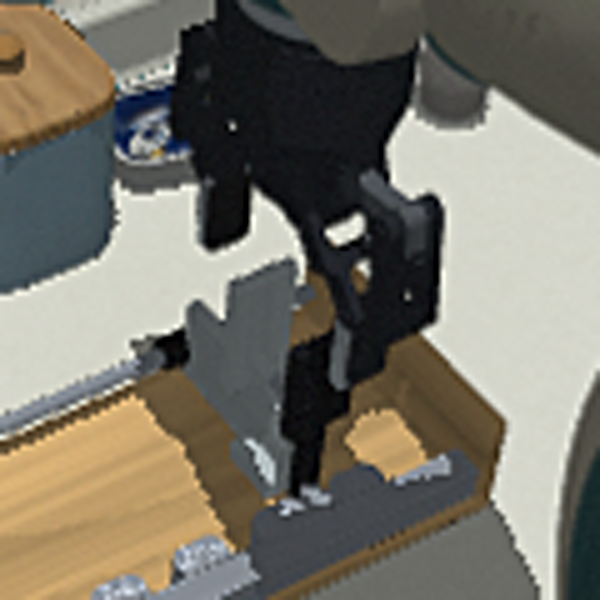

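The near tip is now at px (309,188), about z 104, beside the lever and below its top. The far tip at px (285,160) is behind the fixed tab. I'll go a little deeper and close.

Emit:
drive_tool(
  commands=[
    [0, 2.5, 7, 0, 0, 0, -1],
    [0, 0, 0, 0, 0, 0, 0],
    [0, 0, 0, 0, 0, 0, 1],
    [0, 0, 0, 0, 0, 0, 1],
    [0, 0, 0, 0, 0, 0, 1],
  ],
  force=40,
)

```text
t: 7.62
tcp_pos: [547.8, -90.5, 86.6]
ee_rot: [-2.208, -2.232, 0.003]
force: [-6.4, -0.8, 7.1]
width: 36.6
grip_force: 42.3
```

Squeezed: the opening is 36.6 mm and the grip 42 N. Sliding.

Emit:
drive_tool(
  commands=[
    [5, 0, 0, 0, 0, 0, 1],
    [15, 0, 0, 0, 0, 0, 1],
    [20, 0, 0, 0, 0, 0, 1],
    [20, 0, 0, 0, 0, 0, 1],
    [20, 0, 0, 0, 0, 0, 1],
    [20, 0, 0, 0, 0, 0, 1],
    [15, 0, 0, 0, 0, 0, 1],
    [0, 0, 0, 0, 0, 0, 1],
  ],
)

```text
t: 8.62
tcp_pos: [547.9, 25.9, 86.6]
ee_rot: [2.207, 2.236, 0.002]
force: [-0.5, 0.8, 5.6]
width: 36.2
grip_force: 45.7
```

```bash
python3 - <<'E'
from h import *
s=env.read_state();print(s["t"],s["tcp_pos"],s["force"],s["width"],s["grip_force"])
o=[]
for n in("scene","top"):
    p=env.read_camera(n)
    for t in("divider_grip","divider_face","jam_jar"):
        for l in env.landmark_of(t,p)[:1]:print(n,t,l,at_z(p,l["location"],{"divider_grip":105,"divider_face":41,"jam_jar":16}[t]).round(1))
    o.append(cv2.resize(p["img"][140:260,170:270] if n=="scene" else p["img"][130:250,190:290],None,fx=4,fy=4,interpolation=2))
cv2.imwrite("pics/c7.png",cv2.cvtColor(np.hstack(o),cv2.COLOR_RGB2BGR))
E
```

```text
8.625 [547.88333109  25.93908137  86.59462234] [-0.54833486  0.75201682  5.55042337] 36.23366450718149 45.72451293468475
scene divider_grip {'location': [245.8, 197.1], 'conf': 0.84} [545.2  30.8 105. ]
scene divider_face {'location': [238.9, 211.0], 'conf': 0.64} [567.4  35.6  41. ]
scene jam_jar {'location': [199.8, 231.9], 'conf': 0.98} [577.8 124.5  16. ]
top jam_jar {'location': [217.1, 182.1], 'conf': 0.54} [570.7 121.   16. ]
```

View pics/c7.png

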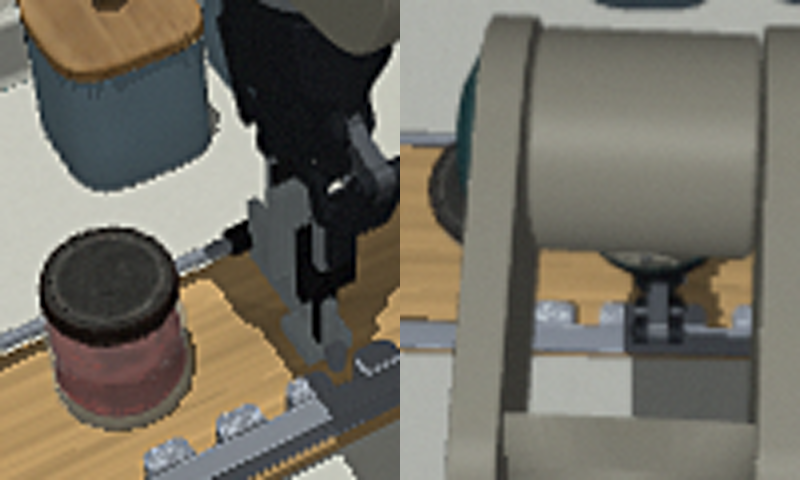

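The divider is tracking the gripper, with the jar at scene px (200,232) undisturbed. About 43 mm remain.

Emit:
drive_tool(
  commands=[
    [15, 0, 0, 0, 0, 0, 1],
    [13, 0, 0, 0, 0, 0, 1],
    [10, 0, 0, 0, 0, 0, 1],
    [5, 0, 0, 0, 0, 0, 1],
    [0, 0, 0, 0, 0, 0, 1],
    [0, 0, 0, 0, 0, 0, 1],
  ],
)

```text
t: 9.78
tcp_pos: [547.9, 68.1, 86.6]
ee_rot: [2.207, 2.234, 0.003]
force: [4.2, -0.2, 5.1]
width: 36.2
grip_force: 47.1
```

```bash
python3 - <<'E'
from h import *
s=env.read_state();print(s["t"],s["tcp_pos"],s["force"],s["width"])
p=env.read_camera("scene")
for t in("divider_grip","divider_face","jam_jar"):
    for l in env.landmark_of(t,p)[:1]:print(t,l,at_z(p,l["location"],{"divider_grip":105,"divider_face":41,"jam_jar":16}[t]).round(1))
cv2.imwrite("pics/c8.png",cv2.cvtColor(cv2.resize(p["img"][160:280,150:270],None,fx=5,fy=5,interpolation=2),cv2.COLOR_RGB2BGR))
E
```

```text
9.775 [547.87763652  68.06187161  86.57964709] [ 4.16554721 -0.17088516  5.11202541] 36.239470058725146
divider_grip {'location': [231.2, 203.7], 'conf': 0.59} [544.9  63.8 105. ]
divider_face {'location': [224.1, 216.6], 'conf': 0.89} [569.9  69.7  41. ]
jam_jar {'location': [199.9, 233.0], 'conf': 0.68} [575.1 125.6  16. ]
```

View pics/c8.png

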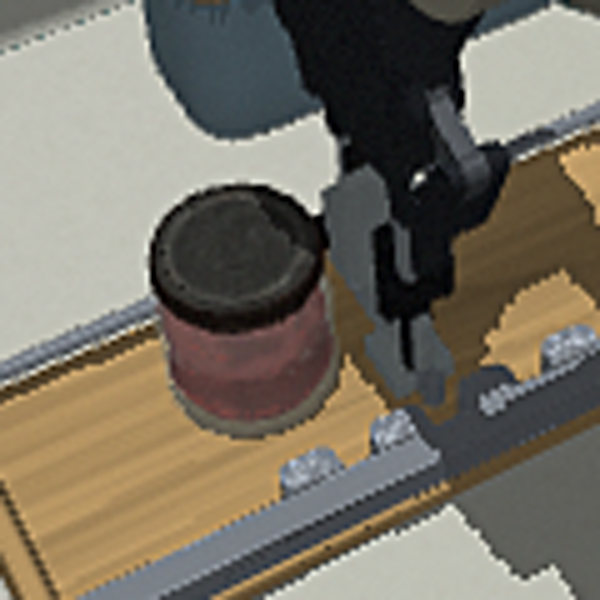

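The latch roller at crop (435,390) sits between the teeth at (395,430) and (485,385), which is the 0.16 notch. The jar is clear of the divider, so I'll release.

Emit:
drive_tool(
  commands=[
    [0, 0, 0, 0, 0, 0, -1],
    [0, 0, 0, 0, 0, 0, -1],
    [0, 0, 0, 0, 0, 0, -1],
    [0, -2, 0, 0, 0, 0, -1],
    [0, 0, 0, 0, 0, 0, -1],
    [0, 0, 0, 0, 0, 0, -1],
  ],
)

```text
t: 10.72
tcp_pos: [545.1, 67.6, 85.9]
ee_rot: [2.208, 2.235, 0.001]
force: [-0.5, -1.1, -0.1]
width: 85.3
grip_force: 0.0
```

Emit:
drive_tool(
  commands=[
    [0, 0, -15, 0, 0, 0, -1],
    [0, 0, -30, 0, 0, 0, -1],
    [0, 0, -35, 0, 0, 0, -1],
    [0, 0, -35, 0, 0, 0, -1],
    [-40, 0, 0, 0, 0, 0, -1],
    [-50, 0, 0, 0, 0, 0, -1],
    [-50, 0, 0, 0, 0, 0, -1],
    [-50, 0, 0, 0, 0, 0, -1],
  ],
)

```text
t: 11.72
tcp_pos: [547.4, -124.0, 202.3]
ee_rot: [2.207, 2.234, 0.002]
force: [-0.1, -0.4, 0.3]
width: 85.3
grip_force: 0.0
```

```bash
python3 - <<'E'
from h import *
s=env.read_state();print(s["t"],s["tcp_pos"],s["force"],s["width"])
o=[]
for n in("scene","top"):
    p=env.read_camera(n)
    for t in("divider_grip","jam_jar"):
        for l in env.landmark_of(t,p)[:1]:print(n,t,l,at_z(p,l["location"],{"divider_grip":105,"jam_jar":16}[t]).round(1))
    o.append(cv2.resize(p["img"][160:280,160:260] if n=="scene" else p["img"][130:250,190:290],None,fx=4,fy=4,interpolation=2))
cv2.imwrite("pics/c9.png",cv2.cvtColor(np.hstack(o),cv2.COLOR_RGB2BGR))
E
```

```text
11.725 [ 547.35686191 -123.95667336  202.25741626] [-0.06430908 -0.3618009   0.27653961] 85.34195128628342
scene divider_grip {'location': [229.6, 203.9], 'conf': 0.97} [546.   66.7 105. ]
scene jam_jar {'location': [198.5, 231.2], 'conf': 0.89} [580.8 126.1  16. ]
top divider_grip {'location': [237.9, 185.9], 'conf': 0.75} [550.4  62.7 105. ]
top jam_jar {'location': [217.0, 180.5], 'conf': 0.66} [574.7 121.4  16. ]
```

View pics/c9.png

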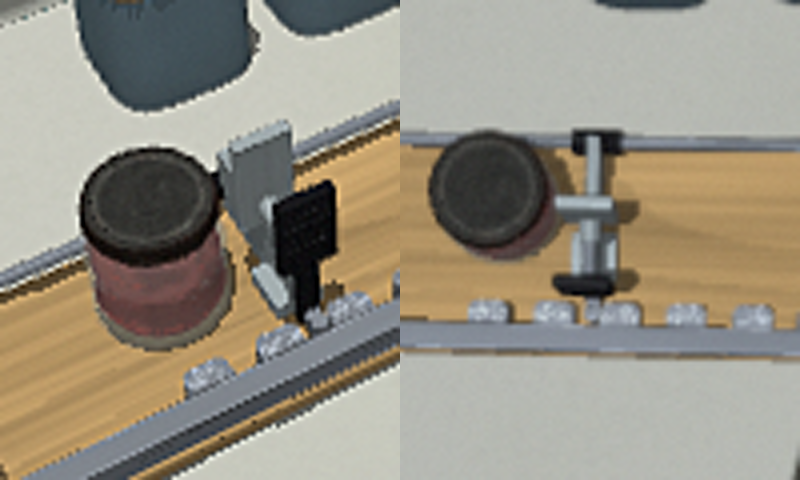

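The top crop shows the roller at (593,308) seated between the teeth at (555,312) and (620,314). The lever is back at its let-go spacing and the jar is unmoved. Handing in.

```bash
python3 -c "
from workcell import env
print(env.finish_job())"
```

```text
the job is handed in; nothing more can be done
None
```

The divider is latched in the 0.16 notch, the last one before the jar; the jar was not moved, and I handed the job in at about 12 s, after a first grip closed on top of the tabs and had to be redone deeper.

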